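# Draw the loom bar out through the caddy's short hatch

## Robot

A 7-joint arm with a two-finger parallel gripper is mounted at the origin on the work surface. World frame = base frame: x ahead of the robot, y to its left, z up, the work surface at z = 0. Lengths are in m, angles in rad, forces in N, time in s.
With the tool pointing down it reaches from about 0.35 to 0.9 m from the base axis. Payload 7.2 kg.
Tool frame: the origin (TCP) lies midway between the tips of the shut fingers; the grasp point (between the pads) lies 19 mm behind it; z points along the fingers, y is the line along which they close (so a half turn about z gives the same grasp; the last joint's range is limited). The gripper opens to 88 mm and grips with 3 to 60 N. Pads are 20 mm wide; open, the fingers measure 115 mm over their backs; the gripper's body (75 mm by 178 mm) begins 61 mm behind the grasp point.
Start: joints at [-1.327, 0.411, -0.013, 1.596, 0.006, 1.134, -0.082], TCP at [0.192, 0.595, 0.201] pointing down, gripper open.
Joint ranges: [-2.95, 2.95], [-0.29, 1.99], [-1.47, 1.44], [0.14, 2.54], [-1.03, 4.17], [0.13, 1.85], [-2.86, 2.86]. Speed limits (rad/s): [2.39, 2.39, 3.01, 3.01, 3.14, 3.14, 3.14].

## Interface

Orientations are given as [roll, pitch, yaw] about the fixed x, y, z axes, in that order (R = Rz(yaw) Ry(pitch) Rx(roll)).
In Python, from workcell import manip gives the robot as it stands.
- The arm moves only by the shell command python3 -m inch 'ROWS' [FORCE]. ROWS is JSON, a list of rows, each an object of numbers: "grip": the opening in per cent of the stroke, from 0 (shut) to 100 (fully open); "dx", "dy", "dz": the shift along the tool's x, y, z in m; "wx", "wy", "wz": the turn, a rotation vector about the tool's x, y, z in rad. In form: [{"grip": .., "dx": .., "dy": .., "dz": .., "wx": .., "wy": .., "wz": ..}, ...]. A call has 1 to 20 rows; each row is the pose to reach, as a shift and turn from the pose commanded when the call began, along the tool's axes at that moment; what a row does not reach only later rows make up. A row lasts 1/8 s, in which the tool goes at most 62.5 mm and 10.7 degrees, less where a joint would pass 70% of its speed; a pose out of reach is approached as far as the arm can. A call with a gripper value outside its range is refused whole. The fingers move at their own pace and stop on an object; FORCE is the grip in N (left out, the last holds). Time passes only in rows, so rows that repeat a pose let the fingers close. It gives the time, the measured TCP pose, the force and the opening at its end, in the units of the state.
- manip.get_state(): the state, without advancing time (a new reading comes with each control period).
- manip.get_image(name): name is "scene" or "top" or "wrist"; returns (picture, depth): 480x640x3 uint8, red, green, blue; 480x640 float32, m along the optical axis (not along the pixel's ray), 0 where there is no reading.
- manip.camera_model(name): a dict with "fx", "fy", "cx", "cy" (pixels), "cam_to_world" (4x4, takes a point from camera to world coordinates); the wrist camera has in their place "mount" (4x4, takes a point from camera to tool coordinates, whose origin is the TCP and whose axes are the flange's). Camera axes: x right, y down, z forward; pixel columns grow to the right and rows downward; lengths in m; the calibration is good to about 2 mm. The wrist camera is an equidistant fisheye: a pixel r from the principal point sees the ray r / f radians off the axis. A picture is of the moment at which its call begins: read the wrist's pose just before it. camera_model takes no time and is no camera call.
- manip.close_job(): hands the job in, once; it reports no verdict.
Trained networks look in the newest picture that a camera, given by its name, has taken for a name from the list of things; names that differ only in an ending like _2 or _b are one class to them, and where a whole thing is asked for, a point or a joint stands for the part that bears it (a point fixed in the world has none). Each returns a list of dicts, best first, with "conf" (0 to 1); they miss things now and then, are a little off and sometimes report something else, mostly with a low value. They report only what shows in the picture. A call takes as long as a camera call.
- manip.find_in(name, camera): "point" ([column, row] in pixels, amid what is visible of it).
- manip.mark_of(name, camera): "point" ([column, row] in pixels: a listed point, or the origin of a listed thing).
The state is a dict: "clock": time; "joints": joint angles; "joint_velocities": joint speeds; "joint_efforts": joint torques, N m; "tcp_pos": TCP position; "orientation": TCP orientation; "force": force on the tool from outside, world axes, zero at the start; "torque": the same for the moment, N m; "grip_width": opening from 0.0 (shut) to 1.0 (fully open).
Only numpy, scipy, OpenCV 4.12 (cv2) and the standard library are available. Lean on these libraries where they do the work, as an engineer would, in place of code of your own. Each camera call takes 0.05 s, during which the arm holds its last target. There are 200 camera calls.

## Task

Slide the aluminium caddy's door open until you feel it come up against its stop, and leave it open. Then take the long loom bar out through the hatch, which is shorter than the bar: tip the bar so that its end under the hatch comes up and out first, and draw the rest out after it from under the fixed deck. Finish while still holding the bar still in the gripper, all of it at least 5 cm higher than the caddy's rim, leaving the other things on the table where they are.

Things in the scene. Friction and masses are not known exactly. Their poses are not given: they have to be found in the camera images.
- caddy: Bare aluminium box, 249 mm long (its y, -135 to +114) by 150 mm wide (its x), fixed. Origin: table level, mid-width, below the fixed deck's edge; z up. Walls 4 mm, floor top z = 4; fixed deck (z = 66 to 69) roofs y = -135 to 0; hatch from y = 0 to 110, x = -65 to 65. Door tracks along both long edges, rims (highest fixed part) z = 77. Two cork rests, tops z = 18, 12 wide, cross the floor at y = -70 and 76.
- deck_edge (a point): Middle of the lower edge of the fixed deck, where the hatch begins: caddy (0, 0, 66) mm. The deck is 3 mm thick and runs from here towards the caddy's -y.
- end_wall_top (a point): Middle of the inner top edge of the 4 mm end wall at the hatch's far end: caddy (0, 110, 68) mm.
- door (a joint): Flat aluminium sliding door, 117 mm in caddy y, top face z = 72.5 mm. 0 m = hatch closed; grows as it slides towards the caddy's -y, over the fixed deck, to a hard stop at 0.116 m (hatch all open, door's edge 2 mm behind the deck's edge). Starts 0 to 0.045 m open. Needs about 1.5 N to slide and stays where it is left.
- door_tab (a point): Centre of the top of the door's upright grip tab: a rounded block 44 mm (caddy x) by 12 mm thick (caddy y), 26 mm tall, standing on the door; its top is at z = 98.5 mm. It moves with the door.
- loom_bar: Straight ash loom bar, 205 mm long (its y), 16 wide (x), 14 thick (z), with fine dark scored lines round its middle; evenly heavy, 40 to 80 g, loose. Origin: centre of its underside. Lies in the caddy on the two cork rests, along the caddy's y to within 0.05 rad, its +y end under the hatch, its -y end about 115 mm in under the fixed deck.
- bar_lead (a point): Centre of the bar's +y end face (the end under the hatch), on the bar's axis.
- bar_tail (a point): Centre of the bar's -y end face (the end under the fixed deck), on the bar's axis.
- hoop: Bystander: pale ash embroidery hoop lying flat, 150 mm outside diameter, 12 mm high. Origin: centre of its underside.
- bead_tray: Bystander: blue acrylic bead tray, 110 x 130 mm, 18 mm high, with compartments. Origin: centre of its underside.
- chai_cup: Bystander: white ceramic chai cup, 68 mm across, 75 mm high. Origin: centre of its underside.
- tweezers: Bystander: chrome tweezers lying flat, 120 mm long (its x), 8 mm high. Origin: middle of the underside.

How it is judged:
By the outcome, as a careful person would: the job done as asked, in the order asked, and still so for the second after the job is handed in, while the arm keeps its last pose, push and grip.
It also fails if it takes over 54 s, if anything falls off the work surface, if the arm or the gripper's body presses on something with over 40 N, if the wrist force passes 120 N, or if a joint passes its speed limit or range.

## Working session

There is one attempt and no reset: what is moved stays moved. The work goes in short steps, Python scripts to look and compute and a shell command to move; the robot and the scene stay as the last step left them, time stands still between calls to the robot, and variables do not carry over. Pictures are saved under pics/ and viewed, on a budget of 10 in all, crops included, one or two more only if the job needs it, and the job is handed in when it is done.

```bash
mkdir -p pics
cat > h.py <<'E'
import numpy as np, cv2
from scipy.spatial.transform import Rotation as R
from workcell import manip
def world(cam,p,d):
    m=manip.camera_model(cam); x=np.array([(p[0]-m['cx'])/m['fx']*d,(p[1]-m['cy'])/m['fy']*d,d,1]); return (np.array(m['cam_to_world'])@x)[:3]
def ray_z(cam,p,z):
    m=manip.camera_model(cam); T=np.array(m['cam_to_world']); r=T[:3,:3]@np.array([(p[0]-m['cx'])/m['fx'],(p[1]-m['cy'])/m['fy'],1]); return T[:3,3]+r*(z-T[2,3])/r[2]
def tool():
    s=manip.get_state(); return np.array(s['tcp_pos']),R.from_euler('xyz',s['orientation']).as_matrix(),s
def save(img,n): cv2.imwrite('pics/'+n,img[:,:,::-1])
E
python3 - <<'E'
from h import *
for c in ['top','scene']:
    im,d=manip.get_image(c); save(im,c+'1.png')
    for n,z in [('deck_edge',.066),('end_wall_top',.068),('door_tab',.0985),('caddy',0),('loom_bar',.018),('bar_lead',.025)]:
        for r in manip.mark_of(n,c)[:1]:
            p=r['point']; print(c,n,np.round(p),round(r['conf'],2),ray_z(c,p,z).round(4))
p,T,s=tool();print(p,T.round(3),s['clock'],s['force'])
E
```

```text
top deck_edge [312. 254.] 0.64 [0.5055 0.0456 0.066 ]
top end_wall_top [259. 243.] 0.86 [0.5282 0.1529 0.068 ]
top door_tab [311. 252.] 0.87 [0.5068 0.0463 0.0985]
top caddy [314. 255.] 0.95 [0.5081 0.0432 0.    ]
scene deck_edge [145. 254.] 0.72 [ 0.6707 -0.3366  0.066 ]
scene end_wall_top [391. 258.] 0.86 [0.5277 0.1416 0.068 ]
scene door_tab [345. 227.] 0.92 [0.5022 0.0378 0.0985]
scene caddy [342. 259.] 0.79 [0.509  0.0345 0.    ]
[0.19174342 0.5948708  0.20057949] [[-0.952  0.307  0.   ]
 [ 0.307  0.952  0.   ]
 [ 0.     0.    -1.   ]] 0.7 [-0.23348336  0.51161111 -0.58806683]
```

View pics/top1.png

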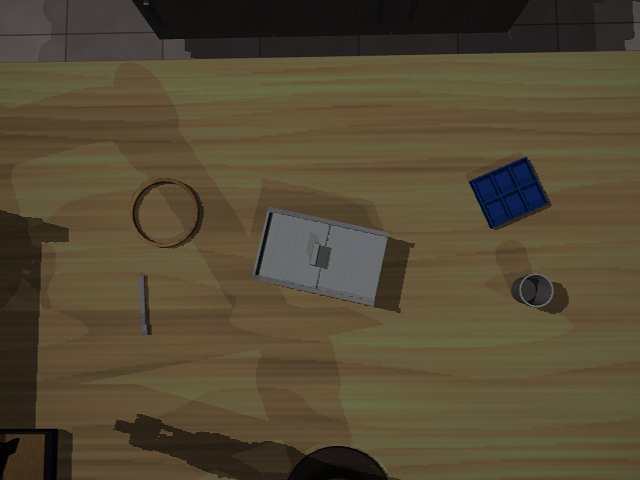

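View pics/scene1.png

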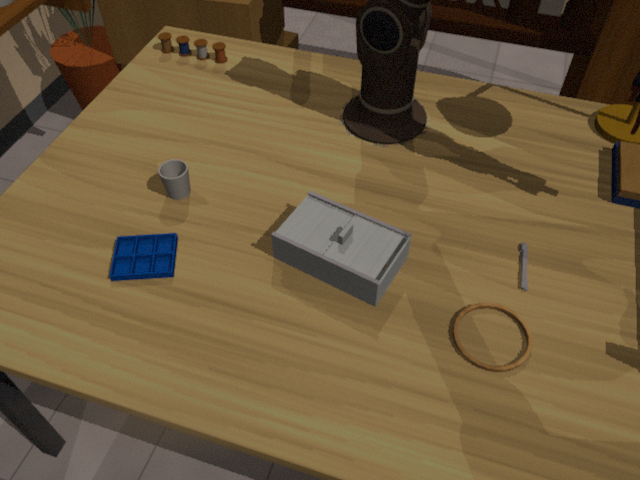

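The top view shows the caddy at about (318,257). Its hatch end (dark slot) is to the left at (262,243), and the tab is at (320,257). The scene view agrees. The bystanders are well clear: hoop (167,213), tweezers (145,305), tray (510,193) and cup (535,290).

Run:
```python
from h import *
im,d=manip.get_image('top'); m=manip.camera_model('top'); T=np.array(m['cam_to_world'])
v,u=np.mgrid[:480,:640]; P=np.stack([(u-m['cx'])/m['fx']*d,(v-m['cy'])/m['fy']*d,d,np.ones_like(d)],-1)@T.T
P=P[...,:3]; M=(d>0)&(P[...,2]>.055)&(P[...,2]<.12)&(abs(P[...,0]-.51)<.15)&(abs(P[...,1]-.03)<.2)
Q=P[M]; r=cv2.minAreaRect(Q[:,:2].astype(np.float32)*1000); print(r, cv2.boxPoints(r))
t=Q[Q[:,2]>.09]; print(len(t),t.mean(0),t.min(0),t.max(0), np.median(Q[:,2]))
```

```text
((502.1591796875, 29.88990020751953), (249.6568603515625, 149.91726684570312), 77.00711822509766) [[ 401.05444   -74.889725]
 [ 547.13354  -108.59563 ]
 [ 603.2639    134.66953 ]
 [ 457.1848    168.37543 ]]
136 [0.50422803 0.03938142 0.09787591] [0.48361632 0.03065388 0.09307425] [0.52510775 0.04868278 0.10383248] 0.07069275136085329
```

```bash
python3 -m inch '[{"grip":60,"dx":-0.468,"dy":-0.433,"dz":0.03,"wz":-0.085},{"grip":60,"dx":-0.468,"dy":-0.433,"dz":0.03,"wz":-0.085},{"grip":60,"dx":-0.468,"dy":-0.433,"dz":0.03,"wz":-0.085},{"grip":60,"dx":-0.468,"dy":-0.433,"dz":0.03,"wz":-0.085},{"grip":60,"dx":-0.468,"dy":-0.433,"dz":0.03,"wz":-0.085},{"grip":60,"dx":-0.468,"dy":-0.433,"dz":0.03,"wz":-0.085},{"grip":60,"dx":-0.468,"dy":-0.433,"dz":0.03,"wz":-0.085},{"grip":60,"dx":-0.468,"dy":-0.433,"dz":0.03,"wz":-0.085},{"grip":60,"dx":-0.468,"dy":-0.433,"dz":0.03,"wz":-0.085},{"grip":60,"dx":-0.468,"dy":-0.433,"dz":0.03,"wz":-0.085},{"grip":60,"dx":-0.468,"dy":-0.433,"dz":0.03,"wz":-0.085},{"grip":60,"dx":-0.468,"dy":-0.433,"dz":0.03,"wz":-0.085},{"grip":60,"dx":-0.468,"dy":-0.433,"dz":0.03,"wz":-0.085},{"grip":60,"dx":-0.468,"dy":-0.433,"dz":0.03,"wz":-0.085}]' 20
python3 - <<'E'
from h import *
p,T,s=tool();im,d=manip.get_image('wrist');print(p.round(4),T.round(3).tolist(),s['clock'],s['force'])
for r in manip.mark_of('door_tab','wrist')[:1]:
    m=manip.camera_model('wrist');a=(np.array(r['point'])-[m['cx'],m['cy']]);t=np.linalg.norm(a)/m['fx'];w=np.r_[a/np.linalg.norm(a)*np.sin(t),np.cos(t)]
    M=np.array(m['mount']);o=T@M[:3,3]+p;w=T@M[:3,:3]@w;print(r,o+w*(.0985-o[2])/w[2])
E
```

```text
[0.1917 0.5949 0.2006] [[-0.952, 0.307, 0.0], [0.307, 0.952, 0.0], [0.0, 0.0, -1.0]] 0.75 [0.14490069 0.51472777 0.03774825]invalid input at $[0]: expected keys grip, dx, dy, dz, wx, wy, wz
```

```bash
cat > w.py <<'E'
from h import *
import sys
p,T,s=tool();im,d=manip.get_image('wrist');print(p.round(4),T.round(3).tolist(),s['clock'],np.round(s['force'],2),s['grip_width'])
if len(sys.argv)>3: save(im,sys.argv[3])
for r in manip.mark_of(sys.argv[1],'wrist')[:1]:
    m=manip.camera_model('wrist');a=(np.array(r['point'])-[m['cx'],m['cy']]);t=np.linalg.norm(a)/m['fx'];w=np.r_[a/np.linalg.norm(a)*np.sin(t),np.cos(t)]
    M=np.array(m['mount']);o=T@M[:3,3]+p;w=T@M[:3,:3]@w;print(r,o+w*(float(sys.argv[2])-o[2])/w[2])
E
python3 -m inch '[{"grip":60,"dx":-0.468,"dy":-0.433,"dz":0.03,"wx":0,"wy":0,"wz":-0.085},{"grip":60,"dx":-0.468,"dy":-0.433,"dz":0.03,"wx":0,"wy":0,"wz":-0.085},{"grip":60,"dx":-0.468,"dy":-0.433,"dz":0.03,"wx":0,"wy":0,"wz":-0.085},{"grip":60,"dx":-0.468,"dy":-0.433,"dz":0.03,"wx":0,"wy":0,"wz":-0.085},{"grip":60,"dx":-0.468,"dy":-0.433,"dz":0.03,"wx":0,"wy":0,"wz":-0.085},{"grip":60,"dx":-0.468,"dy":-0.433,"dz":0.03,"wx":0,"wy":0,"wz":-0.085},{"grip":60,"dx":-0.468,"dy":-0.433,"dz":0.03,"wx":0,"wy":0,"wz":-0.085},{"grip":60,"dx":-0.468,"dy":-0.433,"dz":0.03,"wx":0,"wy":0,"wz":-0.085},{"grip":60,"dx":-0.468,"dy":-0.433,"dz":0.03,"wx":0,"wy":0,"wz":-0.085},{"grip":60,"dx":-0.468,"dy":-0.433,"dz":0.03,"wx":0,"wy":0,"wz":-0.085},{"grip":60,"dx":-0.468,"dy":-0.433,"dz":0.03,"wx":0,"wy":0,"wz":-0.085},{"grip":60,"dx":-0.468,"dy":-0.433,"dz":0.03,"wx":0,"wy":0,"wz":-0.085},{"grip":60,"dx":-0.468,"dy":-0.433,"dz":0.03,"wx":0,"wy":0,"wz":-0.085},{"grip":60,"dx":-0.468,"dy":-0.433,"dz":0.03,"wx":0,"wy":0,"wz":-0.085}]' 20; python3 w.py door_tab .0985
```

```text
clock: 2.6
tcp_pos: [0.5039, 0.041, 0.1706]
orientation: [3.141, -0.0, 2.918]
force: [0.4, 1.0, -0.5]
grip_width: 0.603
[0.5039 0.041  0.1706] [[-0.975, 0.222, -0.0], [0.222, 0.975, 0.001], [0.0, 0.001, -1.0]] 2.6 [ 0.38  0.96 -0.45] 0.6025457809752859
{'point': [316.3, 244.3], 'conf': 0.75} [0.50523033 0.0421634  0.0985    ]
```

```bash
python3 -m inch '[{"grip":60,"dx":0,"dy":0,"dz":0.05,"wx":0,"wy":0,"wz":0},{"grip":60,"dx":0,"dy":0,"dz":0.091,"wx":0,"wy":0,"wz":0},{"grip":60,"dx":0,"dy":0,"dz":0.091,"wx":0,"wy":0,"wz":0},{"grip":5,"dx":0,"dy":0,"dz":0.091,"wx":0,"wy":0,"wz":0},{"grip":5,"dx":0,"dy":0,"dz":0.091,"wx":0,"wy":0,"wz":0},{"grip":5,"dx":0,"dy":0,"dz":0.091,"wx":0,"wy":0,"wz":0},{"grip":5,"dx":0,"dy":0,"dz":0.091,"wx":0,"wy":0,"wz":0}]' 20
```

```text
clock: 3.58
tcp_pos: [0.5047, 0.0393, 0.0802]
orientation: [3.141, 0.001, 2.915]
force: [-0.6, -0.1, 0.5]
grip_width: 0.181
```

```bash
python3 -m inch '[{"grip":5,"dx":0,"dy":0,"dz":0.001,"wx":0,"wy":0,"wz":0},{"grip":5,"dx":0,"dy":-0.02,"dz":0.001,"wx":0,"wy":0,"wz":0},{"grip":5,"dx":0,"dy":-0.04,"dz":0.001,"wx":0,"wy":0,"wz":0},{"grip":5,"dx":0,"dy":-0.06,"dz":0.001,"wx":0,"wy":0,"wz":0},{"grip":5,"dx":0,"dy":-0.066,"dz":0.001,"wx":0,"wy":0,"wz":0}]' 20
```

```text
clock: 4.2
tcp_pos: [0.4892, -0.0262, 0.0785]
orientation: [-3.141, -0.0, 2.913]
force: [0.0, 0.6, 0.9]
grip_width: 0.048
```

```bash
python3 w.py door_tab .0985 wr1.png
```

```text
[ 0.4892 -0.0262  0.0785] [[-0.974, 0.227, -0.0], [0.227, 0.974, -0.0], [0.0, -0.0, -1.0]] 4.2 [0.04 0.58 0.94] 0.04751337845409713
{'point': [449.3, 294.2], 'conf': 0.68} [0.5048897  0.04041186 0.0985    ]
```

View pics/wr1.png

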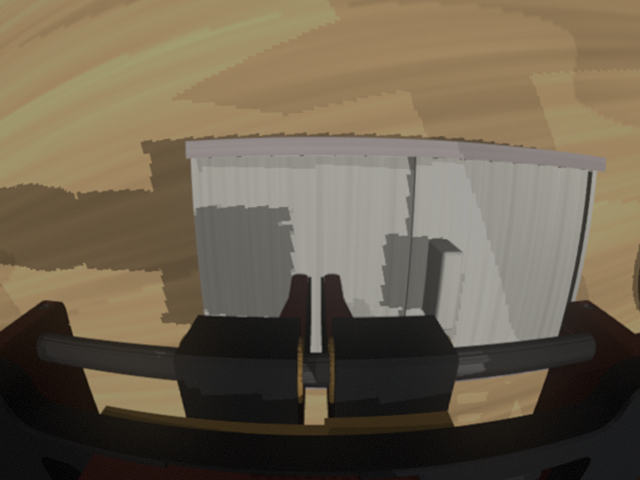

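Run:
```python
from h import *
p,T,s=tool();m=manip.camera_model('wrist');M=np.array(m['mount']);print(M.round(4).tolist(),m['fx'])
def proj(q):
    c=M[:3,:3].T@(q-M[:3,3]);t=np.arctan2(np.hypot(c[0],c[1]),c[2]);a=c[:2]/np.hypot(c[0],c[1])*t*m['fx'];return a+[m['cx'],m['cy']]
for q in [[0,0,0],[0,0,-.019],[0,.02,0]]: print(q,proj(np.array(q)))
for n,w in [('tab',[.5045,.040,.0985]),('tabbase',[.5045,.040,.0725])]: print(n,proj(T.T@(np.array(w)-p)))
print(proj(T.T@(np.array([.489,-.0262,.069])-p)))
im,d=manip.get_image('wrist')
print(d[280,300],d[290,300],d[300,450],d[250,455],d[320,440])
im,d=manip.get_image('top');save(im[180:320,230:420].repeat(4,0).repeat(4,1),'t2.png')
print([ (c,np.array(r['point']).round(), ray_z(c,r['point'],.0985)) for c in ['top'] for r in manip.mark_of('door_tab',c)[:2]])
```

```text
[[0.0006, -0.9631, -0.269, 0.0748], [1.0, 0.0007, -0.0001, 0.0009], [0.0002, -0.269, 0.9631, -0.1839], [0.0, 0.0, 0.0, 1.0]] 371.64829954431775
[0, 0, 0] [313.84587559 280.76354438]
[0, 0, -0.019] [313.66183412 295.45301881]
[0, 0.02, 0] [351.25322554 280.66029124]
tab [446.93382513 293.65845264]
tabbase [432.33029906 275.18178069]
[312.36541664 273.8070187 ]
0.16559297 0.1545078 0.17975296 0.17559974 0.18274993
[]
```

View pics/t2.png

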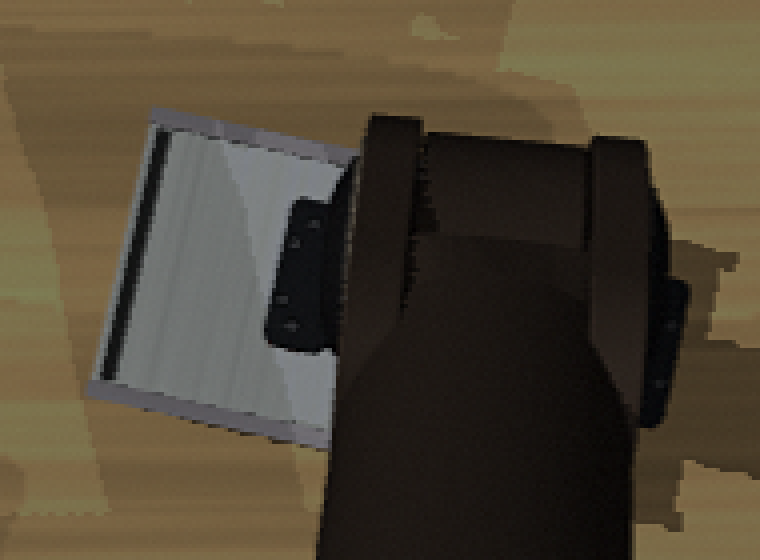

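The door hasn't moved and the fingers shut on nothing, even though the tab's position agrees across cameras. I'll go back, grip again, and check the grip before sliding.

```bash
python3 -m inch '[{"grip":50,"dx":0,"dy":0,"dz":-0.05,"wx":0,"wy":0,"wz":0},{"grip":50,"dx":0,"dy":0.035,"dz":-0.05,"wx":0,"wy":0,"wz":0},{"grip":50,"dx":0,"dy":0.068,"dz":-0.05,"wx":0,"wy":0,"wz":0},{"grip":50,"dx":0,"dy":0.068,"dz":-0.05,"wx":0,"wy":0,"wz":0},{"grip":50,"dx":0,"dy":0.068,"dz":0.0,"wx":0,"wy":0,"wz":0},{"grip":50,"dx":0,"dy":0.068,"dz":0.0,"wx":0,"wy":0,"wz":0},{"grip":0,"dx":0,"dy":0.068,"dz":0.0,"wx":0,"wy":0,"wz":0},{"grip":0,"dx":0,"dy":0.068,"dz":0.0,"wx":0,"wy":0,"wz":0},{"grip":0,"dx":0,"dy":0.068,"dz":0.0,"wx":0,"wy":0,"wz":0},{"grip":0,"dx":0,"dy":0.068,"dz":0.0,"wx":0,"wy":0,"wz":0},{"grip":0,"dx":0,"dy":0.068,"dz":0.0,"wx":0,"wy":0,"wz":0},{"grip":0,"dx":0,"dy":0.068,"dz":0.0,"wx":0,"wy":0,"wz":0}]' 25; python3 w.py door_tab .0985 wr2.png
```

```text
clock: 5.95
tcp_pos: [0.5048, 0.0412, 0.0786]
orientation: [3.142, -0.0, 2.915]
force: [0.0, 0.5, 0.2]
grip_width: 0.004
[0.5048 0.0412 0.0786] [[-0.974, 0.225, -0.0], [0.225, 0.974, 0.0], [0.0, 0.0, -1.0]] 5.95 [0.01 0.51 0.15] 0.0040988385562231895
```

View pics/wr2.png

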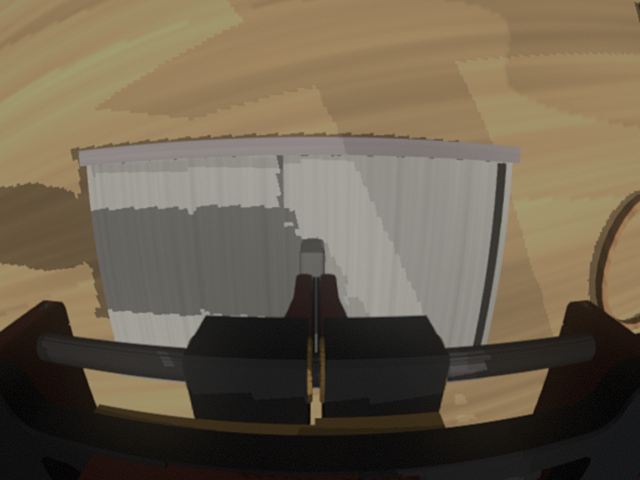

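Run:
```python
from h import *
p,T,s=tool();im,d=manip.get_image('wrist');m=manip.camera_model('wrist');M=np.array(m['mount'])
def pt(u,v):
    a=np.array([u-m['cx'],v-m['cy']]);t=np.linalg.norm(a)/m['fx'];w=np.r_[a/np.linalg.norm(a)*np.tan(t),1]*d[v,u]; return M[:3,:3]@w+M[:3,3]
for v in range(230,340,6):
    q=[pt(u,v) for u in (304,312,328,345)]; print(v,[ (x*1000).round(0).tolist()+[round((T@x+p)[2]*1000)] for x in q])
```

```text
230 [[26.0, -5.0, 6.0, 73], [26.0, -1.0, 6.0, 72], [27.0, 7.0, 5.0, 73], [27.0, 16.0, 5.0, 73]]
236 [[23.0, -5.0, 7.0, 72], [23.0, -1.0, 7.0, 72], [23.0, 7.0, 6.0, 73], [23.0, 17.0, 6.0, 72]]
242 [[22.0, -5.0, -1.0, 80], [22.0, -1.0, -3.0, 81], [20.0, 8.0, 6.0, 73], [20.0, 17.0, 6.0, 73]]
248 [[22.0, -5.0, -13.0, 92], [22.0, -1.0, -12.0, 90], [16.0, 8.0, 6.0, 72], [16.0, 17.0, 7.0, 72]]
254 [[21.0, -5.0, -18.0, 96], [21.0, -1.0, -20.0, 98], [13.0, 8.0, 6.0, 72], [13.0, 17.0, 6.0, 72]]
260 [[19.0, -4.0, -21.0, 100], [18.0, -1.0, -19.0, 98], [9.0, 8.0, 7.0, 72], [9.0, 17.0, 8.0, 70]]
266 [[15.0, -5.0, -20.0, 98], [15.0, -1.0, -18.0, 96], [6.0, 8.0, 6.0, 72], [6.0, 17.0, 7.0, 71]]
272 [[13.0, -5.0, -20.0, 99], [13.0, -1.0, -20.0, 98], [3.0, 8.0, 6.0, 72], [2.0, 17.0, 7.0, 72]]
278 [[12.0, -4.0, -27.0, 106], [12.0, -1.0, -26.0, 105], [13.0, 7.0, -28.0, 106], [-1.0, 17.0, 7.0, 72]]
284 [[12.0, -4.0, -34.0, 113], [11.0, -1.0, -30.0, 109], [13.0, 6.0, -36.0, 114], [-4.0, 17.0, 6.0, 73]]
290 [[12.0, -4.0, -41.0, 119], [8.0, -1.0, -31.0, 110], [13.0, 6.0, -42.0, 120], [-8.0, 17.0, 6.0, 73]]
2
[... 164 characters left out ...]
3.0, 6.0, -53.0, 132], [-15.0, 18.0, 6.0, 72]]
308 [[12.0, -3.0, -58.0, 137], [11.0, -0.0, -56.0, 134], [12.0, 6.0, -57.0, 136], [-19.0, 18.0, 5.0, 73]]
314 [[13.0, -3.0, -63.0, 142], [11.0, -0.0, -60.0, 138], [13.0, 5.0, -64.0, 142], [13.0, 12.0, -63.0, 142]]
320 [[35.0, -2.0, -109.0, 187], [11.0, -0.0, -64.0, 143], [34.0, 4.0, -109.0, 187], [35.0, 8.0, -109.0, 188]]
326 [[35.0, -2.0, -113.0, 191], [11.0, -0.0, -70.0, 149], [35.0, 4.0, -112.0, 190], [35.0, 7.0, -112.0, 190]]
332 [[34.0, -2.0, -113.0, 192], [11.0, -0.0, -74.0, 153], [35.0, 4.0, -115.0, 193], [34.0, 7.0, -114.0, 192]]
338 [[34.0, -2.0, -115.0, 194], [11.0, -0.0, -78.0, 156], [34.0, 4.0, -116.0, 195], [35.0, 7.0, -117.0, 196]]
```

The depth readings explain the miss: the real fingertips sit about 23 mm behind the stated TCP (tips at z≈0.101, just above the tab's 0.0985). I'll allow for that offset from here on. Opening, going 24 mm lower and gripping.

```bash
python3 -m inch '[{"grip":50,"dx":0,"dy":0,"dz":0,"wx":0,"wy":0,"wz":0},{"grip":50,"dx":0,"dy":0,"dz":0,"wx":0,"wy":0,"wz":0},{"grip":50,"dx":0,"dy":0,"dz":0,"wx":0,"wy":0,"wz":0},{"grip":50,"dx":0,"dy":0,"dz":0,"wx":0,"wy":0,"wz":0},{"grip":50,"dx":0,"dy":0,"dz":0.012,"wx":0,"wy":0,"wz":0},{"grip":50,"dx":0,"dy":0,"dz":0.023,"wx":0,"wy":0,"wz":0},{"grip":0,"dx":0,"dy":0,"dz":0.023,"wx":0,"wy":0,"wz":0},{"grip":0,"dx":0,"dy":0,"dz":0.023,"wx":0,"wy":0,"wz":0},{"grip":0,"dx":0,"dy":0,"dz":0.023,"wx":0,"wy":0,"wz":0},{"grip":0,"dx":0,"dy":0,"dz":0.023,"wx":0,"wy":0,"wz":0},{"grip":0,"dx":0,"dy":0,"dz":0.023,"wx":0,"wy":0,"wz":0}]' 20
```

```text
clock: 7.48
tcp_pos: [0.505, 0.041, 0.0558]
orientation: [3.141, 0.0, 2.915]
force: [-0.4, -1.3, 0.6]
grip_width: 0.134
```

```bash
python3 -m inch '[{"grip":0,"dx":0,"dy":-0.02,"dz":0,"wx":0,"wy":0,"wz":0},{"grip":0,"dx":0,"dy":-0.04,"dz":0,"wx":0,"wy":0,"wz":0},{"grip":0,"dx":0,"dy":-0.06,"dz":0,"wx":0,"wy":0,"wz":0},{"grip":0,"dx":0,"dy":-0.068,"dz":0,"wx":0,"wy":0,"wz":0},{"grip":0,"dx":0,"dy":-0.074,"dz":0,"wx":0,"wy":0,"wz":0},{"grip":0,"dx":0,"dy":-0.08,"dz":0,"wx":0,"wy":0,"wz":0}]'
python3 - <<'E'
from h import *
p,T,s=tool();q=np.array([.2249,.9744]);print((p[:2]-[.505,.041])@q, np.array(s['force'])[:2]@q)
E
```

```text
clock: 8.22
tcp_pos: [0.4871, -0.0364, 0.0558]
orientation: [3.141, 0.0, 2.916]
force: [0.3, 1.6, 3.4]
grip_width: 0.133
-0.07945977071094659 1.5977273684631172
```

```bash
python3 -m inch '[{"grip":0,"dx":0,"dy":-0.005,"dz":0,"wx":0,"wy":0,"wz":0},{"grip":0,"dx":0,"dy":-0.01,"dz":0,"wx":0,"wy":0,"wz":0},{"grip":0,"dx":0,"dy":-0.014,"dz":0,"wx":0,"wy":0,"wz":0},{"grip":0,"dx":0,"dy":-0.018,"dz":0,"wx":0,"wy":0,"wz":0}]';python3 -m inch '[{"grip":0,"dx":0,"dy":-0.003,"dz":0,"wx":0,"wy":0,"wz":0},{"grip":0,"dx":0,"dy":-0.006,"dz":0,"wx":0,"wy":0,"wz":0}]'
```

```text
clock: 8.72
tcp_pos: [0.4829, -0.0546, 0.0557]
orientation: [3.141, 0.0, 2.915]
force: [-0.8, 2.6, 5.5]
grip_width: 0.133
clock: 8.98
tcp_pos: [0.4816, -0.0604, 0.0557]
orientation: [3.141, 0.0, 2.915]
force: [0.4, 1.9, 5.6]
grip_width: 0.134
```

```bash
python3 -m inch '[{"grip":0,"dx":0,"dy":-0.002,"dz":0,"wx":0,"wy":0,"wz":0},{"grip":0,"dx":0,"dy":-0.004,"dz":0,"wx":0,"wy":0,"wz":0}]';python3 -m inch '[{"grip":0,"dx":0,"dy":-0.002,"dz":0,"wx":0,"wy":0,"wz":0},{"grip":0,"dx":0,"dy":-0.004,"dz":0,"wx":0,"wy":0,"wz":0}]';python3 -m inch '[{"grip":0,"dx":0,"dy":-0.002,"dz":0,"wx":0,"wy":0,"wz":0},{"grip":0,"dx":0,"dy":-0.004,"dz":0,"wx":0,"wy":0,"wz":0}]'
```

```text
clock: 9.22
tcp_pos: [0.4813, -0.0616, 0.0557]
orientation: [3.139, 0.0, 2.916]
force: [2.0, 13.9, 4.5]
grip_width: 0.134
clock: 9.48
tcp_pos: [0.4813, -0.0617, 0.0558]
orientation: [3.135, 0.001, 2.919]
force: [5.8, 25.8, 1.4]
grip_width: 0.139
clock: 9.72
tcp_pos: [0.4813, -0.0618, 0.0557]
orientation: [3.131, 0.001, 2.922]
force: [8.2, 37.1, -1.2]
grip_width: 0.136
```

The stop is clear: force rose to 37 N with no further travel. I'll relax the push, release, lift and look into the hatch.

```bash
python3 -m inch '[{"grip":0,"dx":0,"dy":0.006,"dz":0,"wx":0,"wy":0,"wz":0},{"grip":0,"dx":0,"dy":0.0105,"dz":0,"wx":0,"wy":0,"wz":0},{"grip":45,"dx":0,"dy":0.0105,"dz":0,"wx":0,"wy":0,"wz":0},{"grip":45,"dx":0,"dy":0.0105,"dz":0,"wx":0,"wy":0,"wz":0},{"grip":45,"dx":0,"dy":0.0105,"dz":0,"wx":0,"wy":0,"wz":0},{"grip":45,"dx":0,"dy":0.0105,"dz":-0.04,"wx":0,"wy":0,"wz":0},{"grip":45,"dx":0,"dy":0.06,"dz":-0.1,"wx":0,"wy":0,"wz":0},{"grip":45,"dx":0,"dy":0.12,"dz":-0.13,"wx":0,"wy":0,"wz":0},{"grip":45,"dx":0,"dy":0.16,"dz":-0.13,"wx":0,"wy":0,"wz":0},{"grip":45,"dx":0,"dy":0.16,"dz":-0.13,"wx":0,"wy":0,"wz":0},{"grip":45,"dx":0,"dy":0.16,"dz":-0.13,"wx":0,"wy":0,"wz":0}]'
python3 - <<'E'
from h import *
p,T,s=tool();im,d=manip.get_image('wrist');save(im,'wr3.png');m=manip.camera_model('wrist');M=np.array(m['mount'])
print(p,s['clock'],s['force'])
v,u=np.mgrid[:480,:640];a=np.stack([u-m['cx'],v-m['cy']],-1);r=np.linalg.norm(a,axis=-1)+1e-9;t=r/m['fx']
w=np.dstack([a/r[...,None]*np.tan(t)[...,None],np.ones_like(r)])*d[...,None]
W=(w@M[:3,:3].T+M[:3,3])@T.T+p-np.array([.5045,.0401,0])
C=np.dstack([W[...,:2]@np.array([.9744,-.2249]),W[...,:2]@np.array([.2249,.9744]),W[...,2]]);np.save('C.npy',C)
B=(d>0)&(abs(C[...,0])<.055)&(C[...,1]>.0)&(C[...,1]<.105)&(C[...,2]>.024)&(C[...,2]<.045)
Q=C[B];print(len(Q),np.percentile(Q,[1,50,99],axis=0))
for y in np.arange(.0,.106,.01):
    q=Q[(Q[:,1]>y)&(Q[:,1]<y+.01)]
    if len(q)>5: print(round(y,3),len(q),np.percentile(q[:,0],[2,50,98]).round(4),np.median(q[:,2]).round(4))
n=(d>0)&(C[...,2]>.05)&(C[...,1]>-.16)&(C[...,1]<.14)&(abs(C[...,0])<.1)&(C[...,2]<.11);print(np.percentile(C[n],[0.5,99.5],axis=0))
E
```

```text
clock: 11.1
tcp_pos: [0.5143, 0.083, 0.185]
orientation: [-3.141, -0.001, 2.915]
force: [-0.2, -0.6, 0.4]
grip_width: 0.45
[0.51425462 0.08302127 0.18504584] 11.1 [-0.23303275 -0.62499918  0.43579801]
1753 [[-0.01704091  0.00075514  0.0267835 ]
 [-0.00937533  0.04510323  0.03167523]
 [-0.00130772  0.08967546  0.03348653]]
0.0 198 [-0.017  -0.0093 -0.0016] 0.0317
0.01 189 [-0.0171 -0.0092 -0.0013] 0.0316
0.02 196 [-0.017  -0.0093 -0.0012] 0.0317
0.03 198 [-0.0169 -0.0093 -0.0013] 0.0318
0.04 197 [-0.0169 -0.0099 -0.0015] 0.0318
0.05 197 [-0.0169 -0.0098 -0.0016] 0.0317
0.06 183 [-0.0169 -0.0098 -0.0014] 0.0317
0.07 194 [-0.0169 -0.0093 -0.0015] 0.0317
0.08 194 [-0.017  -0.0094 -0.0015] 0.0315
0.09 7 [-0.0146 -0.0118 -0.0092] 0.0301
[[-0.07507042 -0.13333772  0.05186298]
 [ 0.073816    0.11403063  0.09875101]]
```

View pics/wr3.png

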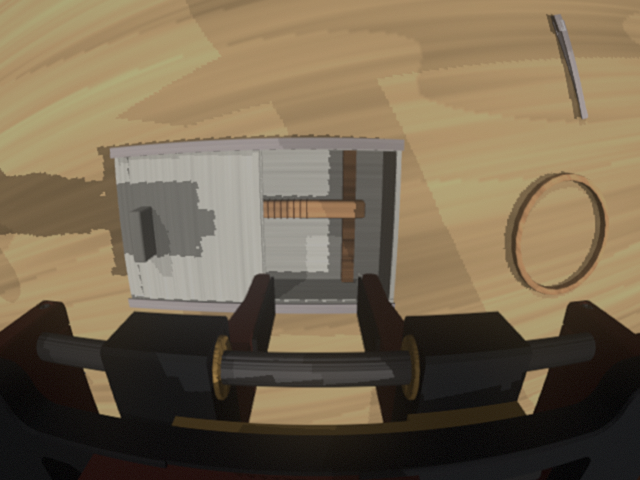

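The wrist view and depth agree. The door is fully open. The bar lies along the caddy at x = -9.3 mm, with its top at z≈32 mm and its lead end at y = +90 mm. Before turning the gripper 90° I'll check which way suits joint 7.

```bash
python3 -c "
from h import *
print(np.round(tool()[2]['joints'],3))"
```

```text
[-0.494  0.25   0.291  1.882 -0.082  1.023  1.174]
```

```bash
python3 -m inch '[{"grip":42,"dx":0.009,"dy":0.006,"dz":0,"wx":0,"wy":0,"wz":0.18},{"grip":42,"dx":0.009,"dy":0.006,"dz":0,"wx":0,"wy":0,"wz":0.36},{"grip":42,"dx":0.009,"dy":0.006,"dz":0,"wx":0,"wy":0,"wz":0.54},{"grip":42,"dx":0.009,"dy":0.006,"dz":0,"wx":0,"wy":0,"wz":0.72},{"grip":42,"dx":0.009,"dy":0.006,"dz":0,"wx":0,"wy":0,"wz":0.9},{"grip":42,"dx":0.009,"dy":0.006,"dz":0,"wx":0,"wy":0,"wz":1.08},{"grip":42,"dx":0.009,"dy":0.006,"dz":0,"wx":0,"wy":0,"wz":1.26},{"grip":42,"dx":0.009,"dy":0.006,"dz":0,"wx":0,"wy":0,"wz":1.44},{"grip":42,"dx":0.009,"dy":0.006,"dz":0.02,"wx":0,"wy":0,"wz":1.571},{"grip":42,"dx":0.009,"dy":0.006,"dz":0.06,"wx":0,"wy":0,"wz":1.571},{"grip":42,"dx":0.009,"dy":0.006,"dz":0.09,"wx":0,"wy":0,"wz":1.571},{"grip":42,"dx":0.009,"dy":0.006,"dz":0.09,"wx":0,"wy":0,"wz":1.571}]' 45
python3 - <<'E'
from h import *
p,T,s=tool();c=p[:2]-[.5045,.0401];print('caddy',c@[.9744,-.2249],c@[.2249,.9744],p[2],s['force'],np.round(s['joints'],2),T.round(3).tolist())
E
```

```text
clock: 12.65
tcp_pos: [0.5054, 0.0896, 0.0937]
orientation: [-3.138, 0.003, 1.341]
force: [-0.4, -0.5, -0.0]
grip_width: 0.418
caddy -0.010262179775809704 0.04843720836640286 0.0937091460620002 [-0.43252807 -0.45110002 -0.00376224] [-0.67  0.38  0.51  2.   -0.24  0.83 -0.26] [[0.228, 0.974, -0.004], [0.974, -0.228, -0.002], [-0.003, -0.004, -1.0]]
```

```bash
python3 -m inch '[{"grip":42,"dx":0,"dy":0.001,"dz":0.03,"wx":0,"wy":0,"wz":0},{"grip":42,"dx":0,"dy":0.001,"dz":0.06,"wx":0,"wy":0,"wz":0},{"grip":42,"dx":0,"dy":0.001,"dz":0.085,"wx":0,"wy":0,"wz":0},{"grip":42,"dx":0,"dy":0.001,"dz":0.1,"wx":0,"wy":0,"wz":0},{"grip":42,"dx":0,"dy":0.001,"dz":0.1,"wx":0,"wy":0,"wz":0}]' 45
python3 - <<'E'
from h import *
p,T,s=tool();c=p[:2]-[.5045,.0401];print('caddy',c@[.9744,-.2249],c@[.2249,.9744],p[2],s['force'])
E
```

```text
clock: 13.28
tcp_pos: [0.5083, 0.0911, -0.0044]
orientation: [-3.141, 0.0, 1.343]
force: [-0.0, 0.1, -0.1]
grip_width: 0.423
caddy -0.007784858716791791 0.05050839859351513 -0.0043952304709567735 [-0.02017761  0.08383775 -0.05831889]
```

```bash
python3 -m inch '[{"grip":42,"dx":0,"dy":-0.0015,"dz":0.003,"wx":0,"wy":0,"wz":0},{"grip":0,"dx":0,"dy":-0.0015,"dz":0.003,"wx":0,"wy":0,"wz":0},{"grip":0,"dx":0,"dy":-0.0015,"dz":0.003,"wx":0,"wy":0,"wz":0},{"grip":0,"dx":0,"dy":-0.0015,"dz":0.003,"wx":0,"wy":0,"wz":0},{"grip":0,"dx":0,"dy":-0.0015,"dz":0.003,"wx":0,"wy":0,"wz":0},{"grip":0,"dx":0,"dy":-0.0015,"dz":0.003,"wx":0,"wy":0,"wz":0}]' 45
python3 - <<'E'
from h import *
p,T,s=tool();R0=T
# tilt about caddy x: bar frame. tcp in caddy (y,z)
c=p[:2]-[.5045,.0401];y=c@[.2249,.9744];print('caddy',c@[.9744,-.2249],y,p[2],s['force'],s['torque'])
for th in (4,8,12,16,18):
    a=np.radians(th);q=np.array([y,p[2]])-[-.076,.018];r=np.array([[np.cos(a),-np.sin(a)],[np.sin(a),np.cos(a)]])@q+[-.076,.018+.0015*th/18+.0005]
    print(th,a.round(3),'dx',(r[0]-y).round(4),'dz',(-(r[1]-p[2])).round(4))
E
```

```text
clock: 14.02
tcp_pos: [0.5072, 0.0922, -0.007]
orientation: [3.141, -0.001, 1.344]
force: [-0.6, 0.9, 6.5]
grip_width: 0.177
caddy -0.00908672405795557 0.05133992555487929 -0.007020126099251969 [-0.59544903  0.90940714  6.54044756] [-0.11460879  0.19770251  0.01568543]
4 0.07 dx 0.0014 dz -0.0098
8 0.14 dx 0.0022 dz -0.0191
12 0.209 dx 0.0024 dz -0.0285
16 0.279 dx 0.002 dz -0.0379
18 0.314 dx 0.0015 dz -0.0426
```

```bash
python3 -m inch '[{"grip":0,"dx":0,"dy":0,"dz":-0.001,"wx":0,"wy":0,"wz":0},{"grip":0,"dx":0.0007,"dy":0,"dz":-0.006,"wx":0,"wy":0.035,"wz":0},{"grip":0,"dx":0.0014,"dy":0,"dz":-0.011,"wx":0,"wy":0.07,"wz":0},{"grip":0,"dx":0.0018,"dy":0,"dz":-0.0155,"wx":0,"wy":0.105,"wz":0},{"grip":0,"dx":0.0022,"dy":0,"dz":-0.0201,"wx":0,"wy":0.14,"wz":0},{"grip":0,"dx":0.0022,"dy":0,"dz":-0.0201,"wx":0,"wy":0.14,"wz":0}]' 45; python3 w.py bar_lead .05 wr4.png
```

```text
clock: 14.78
tcp_pos: [0.5072, 0.0932, 0.0127]
orientation: [-3.142, -0.14, 1.342]
force: [0.9, -0.3, -0.2]
grip_width: 0.178
[0.5072 0.0932 0.0127] [[0.225, 0.974, 0.032], [0.964, -0.227, 0.136], [0.139, -0.0, -0.99]] 14.775 [ 0.86 -0.33 -0.16] 0.17789521330178176
{'point': [316.8, 220.3], 'conf': 0.55} [0.51446585 0.1275329  0.05      ]
```

View pics/wr4.png

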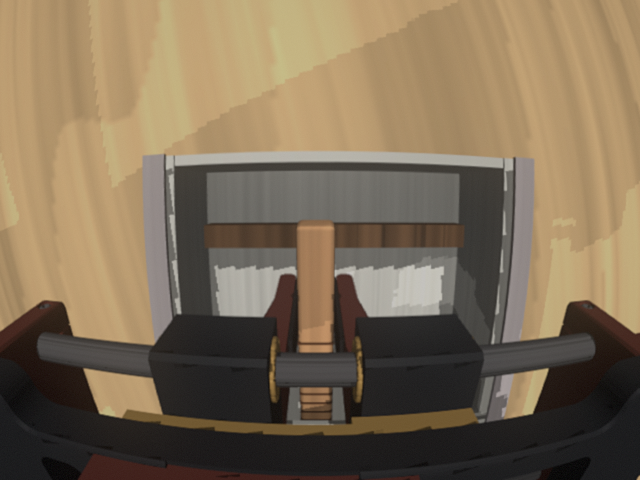

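```bash
python3 -m inch '[{"grip":0,"dx":0.0008,"dy":0,"dz":-0.0047,"wx":0,"wy":0.035,"wz":0},{"grip":0,"dx":0.0015,"dy":0,"dz":-0.0093,"wx":0,"wy":0.07,"wz":0},{"grip":0,"dx":0.002,"dy":0,"dz":-0.014,"wx":0,"wy":0.105,"wz":0},{"grip":0,"dx":0.0024,"dy":0,"dz":-0.0187,"wx":0,"wy":0.14,"wz":0},{"grip":0,"dx":0.0026,"dy":0,"dz":-0.0234,"wx":0,"wy":0.175,"wz":0},{"grip":0,"dx":0.0026,"dy":0,"dz":-0.0234,"wx":0,"wy":0.175,"wz":0}]' 45
python3 - <<'E'
from h import *
p,T,s=tool();c=p[:2]-[.5045,.0401];print('caddy',c@[.9744,-.2249],c@[.2249,.9744],p[2],s['force'],s['torque'])
E
```

```text
clock: 15.62
tcp_pos: [0.507, 0.093, 0.0359]
orientation: [-3.141, -0.314, 1.343]
force: [-0.3, 0.5, 0.3]
grip_width: 0.179
caddy -0.009434294170581245 0.05214277712306999 0.035937905346753625 [-0.32520145  0.53265607  0.27905482] [-0.34119288  0.10409217 -0.0205529 ]
```

```bash
python3 -m inch '[{"grip":0,"dx":0.01,"dy":0,"dz":0,"wx":0,"wy":0,"wz":0},{"grip":0,"dx":0.02,"dy":0,"dz":0,"wx":0,"wy":0,"wz":0},{"grip":0,"dx":0.03,"dy":0,"dz":0,"wx":0,"wy":0,"wz":0},{"grip":0,"dx":0.04,"dy":0,"dz":0,"wx":0,"wy":0,"wz":0},{"grip":0,"dx":0.04,"dy":0,"dz":0,"wx":0,"wy":0,"wz":0}]' 45; python3 -m inch '[{"grip":0,"dx":0.015,"dy":0,"dz":0,"wx":0,"wy":0,"wz":0},{"grip":0,"dx":0.03,"dy":0,"dz":0,"wx":0,"wy":0,"wz":0},{"grip":0,"dx":0.045,"dy":0,"dz":0,"wx":0,"wy":0,"wz":0},{"grip":0,"dx":0.06,"dy":0,"dz":0,"wx":0,"wy":0,"wz":0},{"grip":0,"dx":0.075,"dy":0,"dz":0,"wx":0,"wy":0,"wz":0},{"grip":0,"dx":0.09,"dy":0,"dz":0,"wx":0,"wy":0,"wz":0},{"grip":0,"dx":0.1,"dy":0,"dz":0,"wx":0,"wy":0,"wz":0},{"grip":0,"dx":0.1,"dy":0,"dz":0,"wx":0,"wy":0,"wz":0}]' 45
python3 - <<'E'
from h import *
p,T,s=tool();c=p[:2]-[.5045,.0401];print('caddy',c@[.9744,-.2249],c@[.2249,.9744],p[2],s['force'],s['torque'])
E
```

```text
clock: 16.25
tcp_pos: [0.5158, 0.1318, 0.0489]
orientation: [3.141, -0.315, 1.346]
force: [0.5, 0.5, -0.5]
grip_width: 0.177
clock: 17.25
tcp_pos: [0.5371, 0.224, 0.0797]
orientation: [3.141, -0.315, 1.345]
force: [0.4, 0.3, -0.6]
grip_width: 0.178
caddy -0.0095729636571157 0.1865689523591181 0.0797349066687135 [ 0.35903076  0.34569302 -0.61871159] [-0.35721735  0.1872905   0.03575768]
```

```bash
python3 -m inch '[{"grip":0,"dx":0.006,"dy":0,"dz":-0.019,"wx":0,"wy":0,"wz":0},{"grip":0,"dx":0.012,"dy":0,"dz":-0.038,"wx":0,"wy":0,"wz":0},{"grip":0,"dx":0.02,"dy":0,"dz":-0.062,"wx":0,"wy":0,"wz":0},{"grip":0,"dx":0.028,"dy":0,"dz":-0.086,"wx":0,"wy":0,"wz":0},{"grip":0,"dx":0.035,"dy":0,"dz":-0.108,"wx":0,"wy":0,"wz":0},{"grip":0,"dx":0.04,"dy":0,"dz":-0.124,"wx":0,"wy":0,"wz":0},{"grip":0,"dx":0.04,"dy":0,"dz":-0.124,"wx":0,"wy":0,"wz":0},{"grip":0,"dx":0.04,"dy":0,"dz":-0.124,"wx":0,"wy":0,"wz":0},{"grip":0,"dx":0.04,"dy":0,"dz":-0.124,"wx":0,"wy":0,"wz":0},{"grip":0,"dx":0.04,"dy":0,"dz":-0.124,"wx":0,"wy":0,"wz":0}]' 45
python3 - <<'E'
from h import *
p,T,s=tool();print(p,s['clock'],s['force'],s['grip_width'],np.abs(s['joint_velocities']).max())
im,d=manip.get_image('scene');save(im,'s5.png')
for n in ['bar_lead','bar_tail']:
    for r in manip.mark_of(n,'scene')[:1]:
        u,v=np.round(r['point']).astype(int);print(n,r,world('scene',r['point'],np.median(d[v-2:v+3,u-2:u+3])))
E
```

```text
clock: 18.5
tcp_pos: [0.5367, 0.2227, 0.2091]
orientation: [-3.141, -0.314, 1.343]
force: [-0.4, 0.3, -1.1]
grip_width: 0.179
[0.53670334 0.22267815 0.20910707] 18.5 [-0.41966121  0.28887421 -1.12830057] 0.1788537674751251 0.003326180500042356
bar_lead {'point': [459.2, 211.0], 'conf': 0.78} [0.54151623 0.24895682 0.25293239]
bar_tail {'point': [355.3, 199.4], 'conf': 0.64} [0.32797796 0.01288174 0.00087758]
```

View pics/s5.png

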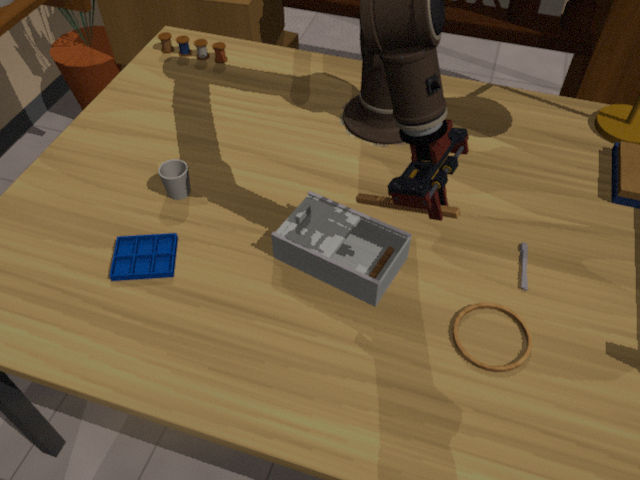

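The scene view shows the bar held clear of the caddy, from (360,199) to (458,212), with the door open and the bystanders undisturbed. The tail mark missed the bar and read the table behind it, so I'll check the bar's height by depth before handing in.

Run:
```python
from h import *
im,d=manip.get_image('scene')
pts=[world('scene',(u,v),d[v,u]) for u in range(350,400) for v in range(190,212) if d[v,u]>0]
P=np.array([q for q in pts if q[2]>.09]); 
print(len(P),P.min(0),P.max(0))
i=P[:,1].argsort()[:8];print(P[i].round(3))
im,d=manip.get_image('top');p,T,s=tool();print(s['clock'],s['grip_width'],p)
```

```text
543 [0.49434774 0.05787909 0.18325048] [0.61381684 0.15359857 0.34057294]
[[0.508 0.058 0.196]
 [0.508 0.058 0.191]
 [0.508 0.058 0.188]
 [0.509 0.058 0.194]
 [0.503 0.058 0.194]
 [0.505 0.059 0.193]
 [0.5   0.06  0.194]
 [0.508 0.06  0.186]]
18.75 0.1755160680361137 [0.53696972 0.22278469 0.20970683]
```

The bar's lowest point is at about z = 0.183 m; it needs 0.127. The bar is held still, so I'm handing in.

```bash
python3 -c "
from h import *
print(manip.close_job())"
```

```text
the job is handed in; nothing more can be done
None
```

I slid the door open to its stop and left it open. I then tipped the bar up 18°, lead end first, drew it out along its own axis and lifted it clear. I handed the job in at about 19 s.

**Last checks**
- **Door:** at the stop the force rose to 37 N with no further travel. The last pictures show the door open.
- **Bar:** it is held still in the gripper at 45 N. Its lowest measured point is about z = 0.183 m, roughly 10 cm above the rim. Forces stayed near zero while drawing it out.
- **Bystanders:** all look undisturbed in the last scene picture. I did not measure them again.

**What failed or disagreed**
- **Missed grips:** the first two grips on the tab closed on air just above it, without moving anything. Wrist depth readings showed the real fingertips about 23 mm behind the stated TCP, and I allowed for that from then on.
- **Bar tail mark:** the network's last mark for the tail missed the bar and read the table behind it, so I took the bar's height from scene-camera depth instead.

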